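Set the dust extraction gate after its free play

ROBOT

A 6-joint arm with a two-finger parallel gripper is mounted at the origin on the work surface. World frame = base frame: x ahead of the robot, y to its left, z up, the work surface at z = 0. Lengths are in m, angles in rad, forces in N, time in s.
With the tool pointing down it reaches from about 0.25 to 0.8 m from the base axis. Payload 8.5 kg.
Tool frame: the origin (TCP) lies midway between the tips of the shut fingers; the grasp point (between the pads) lies arm.grip_depth behind it (arm.grip_depth is the distance from the TCP to the grasp point, in m); z points along the fingers, y is the line along which they close (so a half turn about z gives the same grasp; the last joint's range is limited). The gripper opens to 85 mm and grips with 20 to 120 N. Pads are 22 mm wide; open, the fingers measure 114 mm over their backs; the gripper's body (76 mm by 85 mm) begins 54 mm behind the grasp point. The pads swing forward as they close: fully open they stand 13 mm farther back than shut.
Start: joints at [1.219, 0.238, -0.013, 1.319, 0, 1.571], TCP at [0.181, 0.493, 0.231] pointing down, gripper open.
Joint ranges: [-2.66, 2.66], [-1.03, 1.9], [-1.14, 1.46], [-1.82, 2.27], [-1.45, 1.34], [-3.14, 3.14]. Speed limits (rad/s): [2.22, 2.22, 2.79, 3.14, 3.14, 3.14].

INTERFACE

Orientations are given as a rotation vector (axis times angle).
In Python, from workcell import arm gives the robot as it stands.
- The arm moves only by the tool servo_tool, never from a script. Its argument "motion" is one flat list of numbers, 5 for each row, row after row: the finger opening in cm, from 0 to 8.54, then the shift along the tool's x, y, z in cm, then the turn about the tool's z in degrees. A call has 1 to 12 rows; each row is the pose to reach, as a shift and turn from the pose commanded when the call began, along the tool's axes at that moment; what a row does not reach only later rows make up. A row lasts 1/12 s, in which the tool goes at most 41.7 mm and 7.16 degrees, less where a joint would pass 70% of its speed; a pose out of reach is approached as far as the arm can. A call with a gripper value outside its range is refused whole. The fingers move at their own pace and stop on an object; "newtons" is the grip in N (left out, the last holds). Time passes only in rows, so rows that repeat a pose let the fingers close. It gives the time, the measured TCP pose, the force, the opening and the grip force at its end, in the units of the state.
- arm.sense(): the state, without advancing time (a new reading comes with each control period).
- arm.read_camera(name): name is "scene" or "top" or "wrist"; returns (picture, depth): 384x512x3 uint8, red, green, blue; 384x512 float32, m along the optical axis (not along the pixel's ray), 0 where there is no reading.
- arm.camera_info(name): a dict with "K" (3x3 intrinsics, pixels), "cam_to_world" (4x4, takes a point from camera to world coordinates); the wrist camera has in their place "mount" (4x4, takes a point from camera to tool coordinates, whose origin is the TCP and whose axes are the flange's). Camera axes: x right, y down, z forward; pixel columns grow to the right and rows downward; lengths in m; the calibration is good to about 2 mm. A picture is of the moment at which its call begins: read the wrist's pose just before it. camera_info takes no time and is no camera call.
- arm.finish_job(): hands the job in; it is judged then, once.
The state is a dict: "clock": time; "joints": joint angles; "dq": joint speeds; "joint_torque": joint torques, N m; "ee_pos": TCP position; "tcp_rot": TCP orientation; "wrist_force": force on the tool from outside, world axes, zero at the start; "wrist_torque": the same for the moment, N m; "finger_gap": finger opening in m; "grip_force": force on a finger pad.
Only numpy, scipy, OpenCV 4.12 (cv2) and the standard library are available. Lean on these libraries where they do the work, as an engineer would, in place of code of your own. Each camera call takes 0.05 s, during which the arm holds its last target. There are 200 camera calls.

TASK

Reset the little dust extraction gate on the dental desk: turn its crank wheel clockwise until the gate is firmly shut on its seat, without forcing it once it stops. Then open the gate by one full turn of real movement - the worn wheel has free play at each reversal, which moves nothing, so start counting only when you feel the stem take up - and let go, leaving the models and other things around it alone.

Things in the scene. Friction and masses are not known exactly. Their poses are not given: they have to be found in the camera images.
- gate: Extraction gate fixed to the desk. Origin on the desk under the vertical wheel axis; z up, -y to the suction mouth, +y to the white filter canister. Foot 150 x 130 x 10 mm (x, y, z), housing 115 x 36 mm up to z 125, bridge top z 175; mouth 110 mm wide out to y -122, z up to 100; canister radius 48 mm at y +105, 135 mm tall. Starts 5 to 9 mm open.
- wheel_axis (a point): Wheel's vertical axis at mid rim, 195 mm above the desk. Steel handwheel, rim radius 60 mm (bar 14 mm thick, top at 202 mm), hub radius 20 mm up to 204 mm. From above, clockwise shuts the gate, anticlockwise opens it. On reversing, the wheel runs free for somewhere between a fifth and a half turn before it moves the stem.
- crank_top (a point): Centre of the top of the grey upright crank handle on the rim, 60 mm from the wheel axis: cylinder 22 mm in diameter, 205 to 255 mm above the desk. It spins freely about its own upright axis, so it can be held from above and led round without turning the hand. Below 1 N moves it in the free play, 3 to 6 N along the circle when the stem moves.
- wheel: Handwheel with its crank handle. Origin on the wheel axis 191 mm above the desk; x axis points to the handle. On the seat the stem stops and the force at the handle rises about 2.2 N per mm of its travel; the gate is shut firmly by 11 N along the circle, and 30 N forces it.
- stem_top (a point): Centre of the top of the brass button (18 mm diameter) on the stem, which rises through the hub without turning, 8 mm for each full turn of real movement. Gate shut: about 225 mm above the desk, its lowest point.
- plaster_arch: Loose white plaster dental arch, about 55 x 65 x 29 mm, standing before the suction mouth. Leave alone.
- mill_puck: Loose white ceramic disc, 98 mm diameter, 18 mm thick. Leave alone.
- jar: Closed white jar, 68 mm diameter, 90 mm tall. Leave alone.
- sleeve (a joint): Twist (rad) of the rubber sleeve, hidden in the hub, that joins the wheel to the stem nut: 0 relaxed, negative while the wheel is driven clockwise, 8 N m per rad. More than 0.22 rad either way tears it.

How it is judged:
By the outcome, as a careful person would: the job done as asked, in the order asked, and still so for the second after the job is handed in, with the robot touching nothing.
It also fails if it takes over 67 s, if anything falls off the work surface, if the arm or the gripper's body presses on something with over 40 N, if the wrist force passes 120 N, or if a joint passes its speed limit or range.

## Working session

There is one attempt and no reset: what is moved stays moved. The work goes in short steps, Python scripts to look and compute and a tool call to move; the robot and the scene stay as the last step left them, time stands still between calls to the robot, and variables do not carry over. Pictures are saved under pics/ and viewed, at most 10 in all, crops included, and the job is handed in when it is done.

Besides the shell and the picture viewer there is one more tool, called after ">>>" as name(argument=value, ...) on one line, values as JSON. servo_tool: Moves the arm, as the interface text tells. Its arguments: {"type":"object","properties":{"motion":{"type":"array"},"newtons":{"type":"number"}},"required":["motion"]}

```bash
mkdir -p pics
cat > h.py <<'E'
import numpy as np, cv2
from workcell import arm
from scipy.spatial.transform import Rotation as R
def snap(n,f):
    s=arm.sense(); p,d=arm.read_camera(n); cv2.imwrite(f'pics/{f}.png',p[:,:,::-1]); np.save(f'pics/{f}.npy',d)
    i=arm.camera_info(n); T=i.get('cam_to_world')
    if T is None:
        W=np.eye(4); W[:3,:3]=R.from_rotvec(s['tcp_rot']).as_matrix(); W[:3,3]=s['ee_pos']; T=W@i['mount']
    np.savez(f'pics/{f}_c.npz',K=i['K'],T=T); return p,d
def px(f,u,v,z=None):
    c=np.load(f'pics/{f}_c.npz'); d=np.load(f'pics/{f}.npy')
    r=np.linalg.inv(c['K'])@[u,v,1]; T=c['T']
    if z is None: t=d[int(v),int(u)]
    else: t=(z-T[2,3])/(T[:3,:3]@r)[2]
    return T[:3,:3]@r*t+T[:3,3]
E
python3 - <<'E'
from h import *
print(arm.sense(), arm.grip_depth)
a,_=snap('scene','s0'); b,_=snap('top','t0')
print(arm.camera_info('top'))
cv2.imwrite('pics/both.png',cv2.resize(np.vstack([a,b])[:,:,::-1],None,fx=.78,fy=.78))
E
```

```text
{'clock': 0.0, 'joints': array([ 1.21903574e+00,  2.38754297e-01, -1.42603080e-02,  1.31920066e+00,
        2.01140638e-05,  1.57080427e+00]), 'dq': array([-6.32966143e-04, -1.14833711e-03,  3.39289379e-04, -6.92627721e-05,
        1.52393241e-03, -1.72382077e-04]), 'joint_torque': array([ 1.57044789e-03, -5.38780832e+01,  3.46441197e+01,  1.83938735e-02,
        9.87457497e-05,  6.70868289e-06]), 'ee_pos': array([0.18073872, 0.4924605 , 0.23068916]), 'tcp_rot': array([-5.49665180e-01, -3.09286008e+00,  2.18875622e-03]), 'wrist_force': array([0.08501376, 0.33608686, 0.53669031]), 'wrist_torque': array([ 0.03359559,  0.04214512, -0.01862268]), 'grip_force': 0.0, 'finger_gap': 0.08528556090317534} 0.0187
{'K': array([[409.09272712,   0.        , 257.66675666],
       [  0.        , 409.09272712, 185.44846793],
       [  0.        ,   0.        ,   1.        ]]), 'cam_to_world': array([[-0.0287056 , -0.99636945,  0.08014924,  0.46744237],
       [-0.9995136 ,  0.02958873,  0.00985252, -0.03331731],
       [-0.01218827, -0.07982744, -0.99673418,  1.46027458],
       [ 0.        ,  0.        ,  0.        ,  1.        ]])}
```

View pics/both.png

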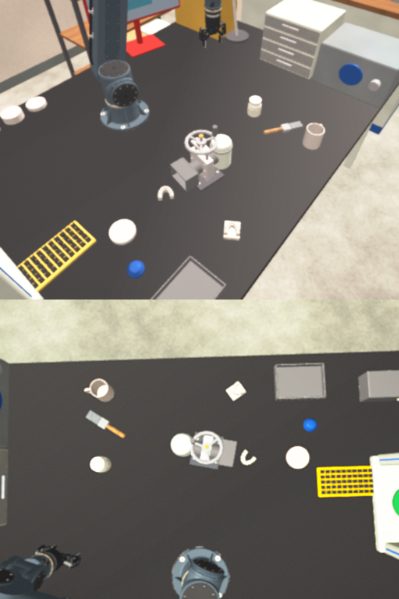

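The scene and top views show the gate mid-desk. The wheel is at about (264,190) in the top image, the canister to its left, the mouth and arch to its right. Next I'll enlarge that area.

Run:
```python
from h import *
a=cv2.imread('pics/t0.png')[150:230,210:330]; b=cv2.imread('pics/s0.png')[150:250,210:310]
cv2.imwrite('pics/crop.png',np.hstack([cv2.resize(a,(450,300),interpolation=2),cv2.resize(b,(300,300),interpolation=2)]))
for z in (.195,.225): print(px('t0',264,190,z))
```

```text
[ 0.55445512 -0.04002775  0.195     ]
[ 0.55239203 -0.03986865  0.225     ]
```

View pics/crop.png

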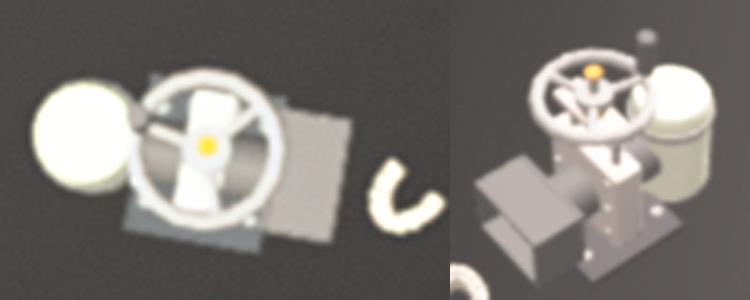

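```bash
cat >> h.py <<'E'
def tri(obs):
    A=np.zeros((3,3));b=np.zeros(3);L=[]
    for f,u,v in obs:
        c=np.load(f'pics/{f}_c.npz');r=c['T'][:3,:3]@np.linalg.inv(c['K'])@[u,v,1];r/=np.linalg.norm(r)
        P=np.eye(3)-np.outer(r,r);A+=P;b+=P@c['T'][:3,3];L.append((P,c['T'][:3,3]))
    x=np.linalg.solve(A,b);return x,[np.linalg.norm(P@(x-o)) for P,o in L]
E
python3 - <<'E'
from h import *
print('handle',tri([('t0',246.8,180.7),('s0',276,162)]))
print('button',tri([('t0',265.2,189),('s0',258,174)]))
print('wheel',px('t0',265.2,189.5,.2), 'h',px('t0',246.8,180.7,.255))
print('canister',px('t0',233,186,.135),'puck',px('t0',382,202,.018))
E
```

```text
handle (array([0.58160003, 0.0122115 , 0.25171925]), [np.float64(0.002563742330113152), np.float64(0.002563742330112937)])
button (array([ 0.55659259, -0.04221931,  0.22688654]), [np.float64(0.001953001096809257), np.float64(0.0019530010968092887)])
wheel [ 0.55554848 -0.04375065  0.2       ] h [0.57940811 0.01034112 0.255     ]
canister [0.57459288 0.06002647 0.135     ] puck [ 0.51215139 -0.45396679  0.018     ]
```

```bash
cat >> h.py <<'E'
def sh(t,p=None):
    s=arm.sense(); return R.from_rotvec(s['tcp_rot']).as_matrix().T@(np.array(t)-(s['ee_pos'] if p is None else p))*100
E
python3 - <<'E'
from h import *
s=arm.sense();print(R.from_rotvec(s['tcp_rot']).as_matrix().round(3)); print(arm.camera_info('wrist'))
print(sh([.58,.011,.34]))
E
```

```text
[[-0.939  0.345 -0.   ]
 [ 0.345  0.939 -0.001]
 [-0.    -0.001 -1.   ]]
{'K': array([[324.60660583,   0.        , 254.11043406],
       [  0.        , 324.60660583, 188.93780889],
       [  0.        ,   0.        ,   1.        ]]), 'mount': array([[-1.23761514e-04, -9.46939096e-01, -3.21413026e-01,
         8.27980960e-02],
       [ 9.99999974e-01, -5.53589808e-05, -2.21957177e-04,
         4.87845209e-04],
       [ 1.92386831e-04, -3.21413045e-01,  9.46939078e-01,
        -1.42998295e-01],
       [ 0.00000000e+00,  0.00000000e+00,  0.00000000e+00,
         1.00000000e+00]])}
[-54.06996    -31.45398774 -10.88449835]
```

>>> servo_tool(motion=[4,-2,-1,-3,-2,4,-5,-3,-5,-4,4,-8,-5,-8,-6,4,-11.5,-6.5,-9,-8,4,-15,-8.5,-10,-10,4,-18.5,-10.5,-10.9,-12,4,-22,-12.5,-10.9,-14,4,-25.5,-14.5,-10.9,-16,4,-29,-16.5,-10.9,-18,4,-32.5,-18.5,-10.9,-20.2,4,-36,-20.5,-10.9,-20.2,4,-39,-22.5,-10.9,-20.2])

```text
clock: 1.1
ee_pos: [0.4707, 0.1451, 0.34]
tcp_rot: [0.001, -3.141, 0.0]
wrist_force: [-0.3, 0.3, -0.5]
finger_gap: 0.0399
grip_force: 0.0
```

Run:
```python
from h import *
print(R.from_rotvec(arm.sense()['tcp_rot']).as_matrix().round(3),sh([.58,.011,.34]),sh([.54,-.02,.34]))
```

```text
[[-1.    -0.001 -0.   ]
 [-0.001  1.    -0.   ]
 [ 0.    -0.    -1.   ]] [-1.09238364e+01 -1.34182481e+01 -1.00083342e-03] [-6.92227571e+00 -1.65162327e+01  9.73290804e-04]
```

>>> servo_tool(motion=[4,-1.5,-3.5,0,0,4,-3,-7,0,0,4,-5,-11,0,0,4,-6.5,-14.5,0,0,4,-7,-16.5,0,0,4,-7,-16.5,0,0,4,-7,-16.5,0,0])

```text
clock: 1.68
ee_pos: [0.5397, -0.0189, 0.3396]
tcp_rot: [-0.003, -3.14, -0.0]
wrist_force: [0.4, 0.6, -0.1]
finger_gap: 0.0399
grip_force: 0.0
```

Run:
```python
from h import *
print(arm.sense()['ee_pos']); snap('wrist','w1')
```

```text
[ 0.53967959 -0.01892868  0.33959471]
```

View pics/w1.png

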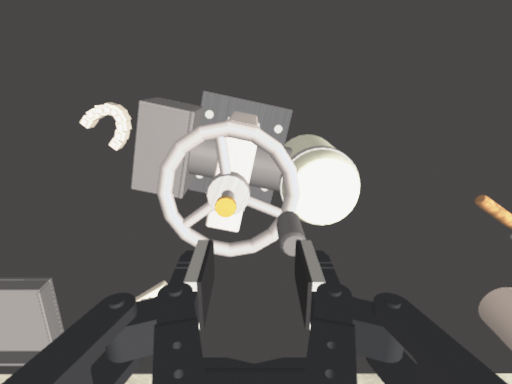

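Wrist view: button at (226,207), rim ellipse centred about (229,189), handle top at about (292,240), lying between the open fingers' columns.

Run:
```python
from h import *
print('button',px('w1',226,207),tri([('t0',265.2,189),('s0',258,174),('w1',226,207)]))
print('handle',px('w1',292,240),px('w1',292,242),px('w1',292,240,.255),tri([('t0',246.8,180.7),('s0',276,162),('w1',292,240)]))
# rim points by depth, circle fit
d=np.load('pics/w1.npy');P=[]
for v in range(110,270):
  for u in range(145,310):
    if d[v,u]>0:
      p=px('w1',u,v)
      if .192<p[2]<.206: P.append(p)
P=np.array(P);r=np.hypot(*(P[:,:2]-[.556,-.043]).T);Q=P[(r>.048)&(r<.072)]
s=np.linalg.lstsq(np.c_[2*Q[:,:2],np.ones(len(Q))],(Q[:,:2]**2).sum(1),rcond=None)[0]
print('axis',s[:2],np.sqrt(s[2]+s[0]**2+s[1]**2),len(Q))
H=[px('w1',u,v) for v in range(225,256) for u in range(272,312) if d[v,u]>0]
H=np.array([p for p in H if .25<p[2]<.262]);print('htop',H.mean(0),H.min(0),H.max(0),len(H))
B=np.array([px('w1',u,v) for v in range(203,211) for u in range(222,231)]);print('btn z',np.median(B,0))
```

```text
button [ 0.55780052 -0.04191589  0.23181862] (array([ 0.55761037, -0.04252576,  0.2285931 ]), [np.float64(0.0027452443937715527), np.float64(0.0014564256970194592), np.float64(0.0014208854961643578)])
handle [0.57671678 0.01113653 0.25433342] [0.57839795 0.01118111 0.25446761] [0.57636812 0.01105062 0.255     ] (array([0.58066226, 0.01245616, 0.24981437]), [np.float64(0.0020714435610500125), np.float64(0.0033453303179587076), np.float64(0.0015446230402458387)])
axis [ 0.55534967 -0.04214934] 0.05829863060356703 5542
htop [0.57840047 0.00995441 0.25422776] [0.57000635 0.00197052 0.25008091] [0.59042709 0.02161405 0.2569671 ] 381
btn z [ 0.5570692  -0.04185005  0.23258388]
```

>>> servo_tool(motion=[4,-2,1.5,0,0,4,-4,3,0,0,4,-4,3,3,0,4,-4,3,6,0,4,-4,3,8.5,0,4,-4,3,10.5,0,4,-4,3,12,0,4,-4,3,12.5,0,4,-4,3,12.5,0], newtons=25)

```text
clock: 2.48
ee_pos: [0.5785, 0.0135, 0.2144]
tcp_rot: [0.004, -3.139, -0.0]
wrist_force: [0.1, 0.5, 0.3]
finger_gap: 0.0399
grip_force: 0.0
```

>>> servo_tool(motion=[2,0,0,0,0,2,0,0,0,0,2,0,0,0,0,2,0,0,0,0,2,0,0,0,0,2,0,0,0,0], newtons=25)

```text
clock: 2.98
ee_pos: [0.5801, 0.0125, 0.2162]
tcp_rot: [-0.001, 3.14, 0.001]
wrist_force: [-1.3, 1.1, 4.6]
finger_gap: 0.0214
grip_force: 25.2
```

```bash
cat > rows.py <<'E'
import sys,numpy as np
f0,d,n=map(float,sys.argv[1:4]); r=6.
c=np.array([float(x) for x in sys.argv[4:6]] or [0,0]) # cm, world start correction
for k in range(1,int(n)+1):
    a,b=np.radians(f0),np.radians(f0+d*k)
    print(f"2, {-(r*(np.cos(b)-np.cos(a))+c[0]):.2f}, {r*(np.sin(b)-np.sin(a))+c[1]:.2f}, 0, 0,",end=' ')
print()
E
python3 rows.py 65.8 -10 12 0.07 0.08
```

```text
2, -0.98, -0.43, 0, 0, 2, -1.79, -1.09, 0, 0, 2, -2.48, -1.88, 0, 0, 2, -3.01, -2.78, 0, 0, 2, -3.38, -3.76, 0, 0, 2, -3.58, -4.79, 0, 0, 2, -3.59, -5.83, 0, 0, 2, -3.43, -6.86, 0, 0, 2, -3.08, -7.85, 0, 0, 2, -2.57, -8.77, 0, 0, 2, -1.91, -9.58, 0, 0, 2, -1.12, -10.26, 0, 0,
```

>>> servo_tool(motion=[2,-0.98,-0.43,0,0,2,-1.79,-1.09,0,0,2,-2.48,-1.88,0,0,2,-3.01,-2.78,0,0,2,-3.38,-3.76,0,0,2,-3.58,-4.79,0,0])

```text
clock: 3.48
ee_pos: [0.6168, -0.0364, 0.2159]
tcp_rot: [-0.001, 3.14, 0.0]
wrist_force: [-0.9, -0.1, 6.1]
finger_gap: 0.0211
grip_force: 25.1
```

```bash
cat > f.py <<'E'
from h import *
s=arm.sense();v=s['ee_pos'][:2]-[.5555,-.0421];r=np.hypot(*v);e=v/r;t=np.array([e[1],-e[0]]);F=s['wrist_force']
print('phi',np.degrees(np.arctan2(v[1],v[0])),'r',r,'Frad',F[:2]@e,'Ftan(cw)',F[:2]@t,'Fz',F[2],s['clock'])
E
python3 f.py; python3 rows.py 5.8 -10 12
```

```text
phi 5.311727928746408 r 0.06153748717723299 Frad -0.859041153257109 Ftan(cw) 0.010099131838734185 Fz 6.110417428794479 3.4833
2, -0.01, -1.05, 0, 0, 2, 0.15, -2.08, 0, 0, 2, 0.50, -3.07, 0, 0, 2, 1.01, -3.98, 0, 0, 2, 1.67, -4.79, 0, 0, 2, 2.46, -5.47, 0, 0, 2, 3.36, -6.01, 0, 0, 2, 4.34, -6.38, 0, 0, 2, 5.36, -6.58, 0, 0, 2, 6.41, -6.59, 0, 0, 2, 7.44, -6.42, 0, 0, 2, 8.43, -6.08, 0, 0,
```

>>> servo_tool(motion=[2,-0.01,-1.05,0,0,2,0.15,-2.08,0,0,2,0.5,-3.07,0,0,2,1.01,-3.98,0,0,2,1.67,-4.79,0,0,2,2.46,-5.47,0,0,2,3.36,-6.01,0,0,2,4.34,-6.38,0,0,2,5.36,-6.58,0,0])

```text
clock: 4.23
ee_pos: [0.5645, -0.1026, 0.2166]
tcp_rot: [-0.0, 3.135, -0.001]
wrist_force: [6.9, 0.2, 6.1]
finger_gap: 0.0208
grip_force: 24.7
```

```bash
python3 f.py; python3 rows.py -84.2 -10 12
```

```text
phi -81.50233814332344 r 0.06113644688454719 Frad 0.8008986524521642 Ftan(cw) -6.892258090147733 Fz 6.134940875991648 4.2333
2, 1.05, -0.01, 0, 0, 2, 2.08, 0.15, 0, 0, 2, 3.07, 0.50, 0, 0, 2, 3.98, 1.01, 0, 0, 2, 4.79, 1.67, 0, 0, 2, 5.47, 2.46, 0, 0, 2, 6.01, 3.36, 0, 0, 2, 6.38, 4.34, 0, 0, 2, 6.58, 5.36, 0, 0, 2, 6.59, 6.41, 0, 0, 2, 6.42, 7.44, 0, 0, 2, 6.08, 8.43, 0, 0,
```

>>> servo_tool(motion=[2,1.05,-0.01,0,0,2,2.08,0.15,0,0,2,3.07,0.5,0,0,2,3.98,1.01,0,0,2,4.79,1.67,0,0,2,5.47,2.46,0,0,2,6.01,3.36,0,0,2,6.38,4.34,0,0,2,6.58,5.36,0,0,2,6.59,6.41,0,0,2,6.42,7.44,0,0,2,6.08,8.43,0,0])

```text
clock: 5.23
ee_pos: [0.5011, -0.0184, 0.216]
tcp_rot: [0.001, 3.141, -0.004]
wrist_force: [-1.8, -6.9, 6.2]
finger_gap: 0.0213
grip_force: 25.8
```

```bash
python3 f.py
python3 - <<'E'
from h import *
p,d=snap('wrist','w2')
hsv=cv2.cvtColor(p,cv2.COLOR_RGB2HSV);m=(hsv[...,0]>18)&(hsv[...,0]<32)&(hsv[...,1]>170)&(hsv[...,2]>100)
n,l,s,c=cv2.connectedComponentsWithStats(m.astype(np.uint8));print([(s[i],c[i]) for i in range(1,n) if s[i,4]>30])
E
python3 rows.py 155.8 -10 12
```

```text
phi 156.48008029766774 r 0.05929578957630226 Frad -1.0640381063877193 Ftan(cw) -7.011162901861762 Fz 6.23211573304273 5.2333
[]
2, -0.51, 0.91, 0, 0, 2, -1.17, 1.72, 0, 0, 2, -1.96, 2.41, 0, 0, 2, -2.86, 2.94, 0, 0, 2, -3.84, 3.31, 0, 0, 2, -4.87, 3.51, 0, 0, 2, -5.91, 3.52, 0, 0, 2, -6.94, 3.36, 0, 0, 2, -7.93, 3.01, 0, 0, 2, -8.85, 2.50, 0, 0, 2, -9.66, 1.84, 0, 0, 2, -10.34, 1.05, 0, 0,
```

View pics/w2.png

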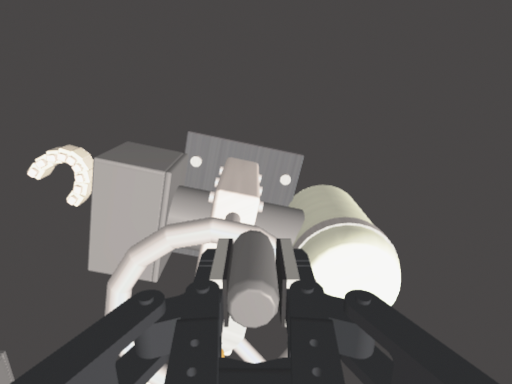

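The button is hidden behind the gripper here, and the handle at (252,300) is held well between the pads. I'll turn another 60° and look again.

>>> servo_tool(motion=[2,-0.51,0.91,0,0,2,-1.17,1.72,0,0,2,-1.96,2.41,0,0,2,-2.86,2.94,0,0,2,-3.84,3.31,0,0,2,-4.87,3.51,0,0])

```text
clock: 5.78
ee_pos: [0.5493, 0.0172, 0.2156]
tcp_rot: [0.001, -3.14, 0.002]
wrist_force: [-7.4, -4.0, 8.1]
finger_gap: 0.0212
grip_force: 26.4
```

```bash
python3 f.py
python3 - <<'E'
from h import *
p,d=snap('wrist','w3')
hsv=cv2.cvtColor(p,cv2.COLOR_RGB2HSV);m=(hsv[...,0]>18)&(hsv[...,0]<32)&(hsv[...,1]>150)&(hsv[...,2]>100)
n,l,s,c=cv2.connectedComponentsWithStats(m.astype(np.uint8));print([(s[i],c[i]) for i in range(1,n) if s[i,4]>30])
for i in range(1,n):
  if s[i,4]>30: print(np.median([px('w3',u,v) for v,u in zip(*np.where(l==i))],0))
E
python3 rows.py 95.8 -10 12
```

```text
phi 95.93489499774581 r 0.05965818200900397 Frad -3.1716997652091914 Ftan(cw) -7.731354547279099 Fz 8.08112295178604 5.7833
[]
2, -1.05, 0.01, 0, 0, 2, -2.08, -0.15, 0, 0, 2, -3.07, -0.50, 0, 0, 2, -3.98, -1.01, 0, 0, 2, -4.79, -1.67, 0, 0, 2, -5.47, -2.46, 0, 0, 2, -6.01, -3.36, 0, 0, 2, -6.38, -4.34, 0, 0, 2, -6.58, -5.36, 0, 0, 2, -6.59, -6.41, 0, 0, 2, -6.42, -7.44, 0, 0, 2, -6.08, -8.43, 0, 0,
```

>>> servo_tool(motion=[2,-1.05,-0.04,0,0,2,-2.08,-0.2,0,0,2,-3.07,-0.55,0,0])

```text
clock: 6.08
ee_pos: [0.5801, 0.0128, 0.2157]
tcp_rot: [0.002, -3.14, -0.002]
wrist_force: [-6.7, 2.9, 7.7]
finger_gap: 0.0213
grip_force: 25.7
```

```bash
python3 f.py
python3 - <<'E'
from h import *
p,d=snap('wrist','w4')
E
python3 rows.py 65.8 -6 6
```

```text
phi 65.80763530130554 r 0.06014079026645379 Frad -0.129158284652062 Ftan(cw) -7.256376343736371 Fz 7.720219210150778 6.0833
2, -0.56, -0.29, 0, 0, 2, -1.08, -0.63, 0, 0, 2, -1.57, -1.03, 0, 0, 2, -2.01, -1.47, 0, 0, 2, -2.41, -1.96, 0, 0, 2, -2.75, -2.49, 0, 0,
```

View pics/w4.png

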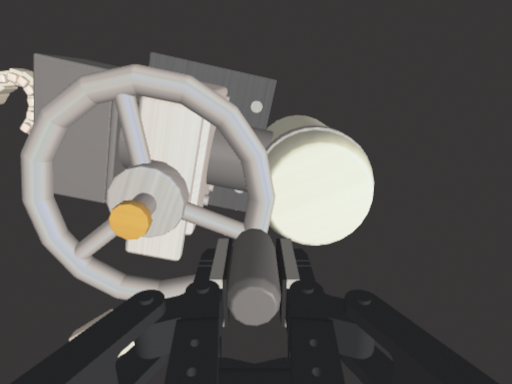

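Button at (131,220), hub about (148,195), handle held at (254,295). Next is the stem height relative to the hub, rim and handle.

Run:
```python
from h import *
d=np.load('pics/w4.npy')
def med(a,b,w=3,f='w4'): return np.median([px(f,u,v)  for v in range(b-w,b+w+1) for u in range(a-w,a+w+1)],0)
print('btn',med(131,220,6),'hub',med(165,185),med(130,185),med(168,205),'handle',med(254,303,4),'can',med(320,200))
d=np.load('pics/w1.npy')
print('w1 btn',med(226,207,3,'w1'),'hub',med(238,187,2,'w1'),med(220,187,2,'w1'),'can',med(325,185,3,'w1'))
```

```text
btn [ 0.55652321 -0.04134637  0.22722835] hub [ 0.54792607 -0.03136928  0.20418833] [ 0.54764113 -0.04888321  0.20427653] [ 0.55851063 -0.03083731  0.2043672 ] handle [0.57871354 0.01311798 0.25537353] can [0.58169933 0.06168129 0.13522869]
w1 btn [ 0.55761517 -0.0418647   0.23255599] hub [ 0.54934989 -0.03306369  0.20437183] [ 0.54945791 -0.04930964  0.20456464] can [0.57011819 0.06105863 0.13522201]
```

>>> servo_tool(motion=[2,-0.56,-0.29,0,0,2,-1.08,-0.63,0,0,2,-1.57,-1.03,0,0,2,-2.01,-1.47,0,0,2,-2.41,-1.96,0,0,2,-2.75,-2.49,0,0,2,-2.75,-2.49,0,0])

```text
clock: 6.72
ee_pos: [0.6088, -0.0125, 0.2157]
tcp_rot: [-0.001, 3.141, 0.003]
wrist_force: [-1.2, 5.1, 8.1]
finger_gap: 0.021
grip_force: 25.3
```

```bash
python3 f.py; python3 rows.py 29.8 -5 12
```

```text
phi 29.048706761372333 r 0.06099316811484742 Frad 1.3878225712008065 Ftan(cw) -5.0393530695962285 Fz 8.094197931260949 6.7167
2, -0.24, -0.47, 0, 0, 2, -0.44, -0.95, 0, 0, 2, -0.59, -1.45, 0, 0, 2, -0.71, -1.96, 0, 0, 2, -0.77, -2.48, 0, 0, 2, -0.79, -3.00, 0, 0, 2, -0.77, -3.53, 0, 0, 2, -0.70, -4.04, 0, 0, 2, -0.58, -4.55, 0, 0, 2, -0.42, -5.05, 0, 0, 2, -0.22, -5.54, 0, 0, 2, 0.02, -6.00, 0, 0,
```

>>> servo_tool(motion=[2,-0.24,-0.47,0,0,2,-0.44,-0.95,0,0,2,-0.59,-1.45,0,0,2,-0.71,-1.96,0,0,2,-0.71,-1.96,0,0])

```text
clock: 7.13
ee_pos: [0.616, -0.032, 0.2159]
tcp_rot: [-0.001, 3.14, 0.003]
wrist_force: [0.0, 6.3, 6.8]
finger_gap: 0.0212
grip_force: 25.1
```

```bash
python3 f.py
python3 - <<'E'
from h import *
p,d=snap('wrist','w5')
hsv=cv2.cvtColor(p,cv2.COLOR_RGB2HSV);m=(hsv[...,0]>12)&(hsv[...,0]<32)&(hsv[...,1]>150)&(hsv[...,2]>100)
m=cv2.erode(m.astype(np.uint8),np.ones((5,5)))
print(m.sum(),np.median([px('w5',u,v) for v,u in zip(*np.where(m))],0))
E
python3 rows.py 9.8 -5 12
```

```text
phi 9.519389263379662 r 0.06134217944154794 Frad 1.0736152449710046 Ftan(cw) -6.200701932244262 Fz 6.817117899960246 7.1333
0 nan
2, -0.07, -0.52, 0, 0, 2, -0.09, -1.04, 0, 0, 2, -0.06, -1.57, 0, 0, 2, 0.01, -2.08, 0, 0, 2, 0.12, -2.59, 0, 0, 2, 0.28, -3.09, 0, 0, 2, 0.48, -3.58, 0, 0, 2, 0.73, -4.04, 0, 0, 2, 1.01, -4.48, 0, 0, 2, 1.33, -4.89, 0, 0, 2, 1.68, -5.28, 0, 0, 2, 2.07, -5.63, 0, 0,
  return _methods._mean(a, axis=axis, dtype=dtype,
  ret = ret.dtype.type(ret / rcount)
```

```bash
cat >> h.py <<'E'
def btn(f):
    d=np.load(f'pics/{f}.npy');c=np.load(f'pics/{f}_c.npz');v,u=np.mgrid[:384,:512]
    P=(np.linalg.inv(c['K'])@np.stack([u,v,np.ones_like(u)]).reshape(3,-1))*d.ravel()
    P=(c['T'][:3,:3]@P).T+c['T'][:3,3]
    k=np.hypot(P[:,0]-.5565,P[:,1]+.0415)<.007;Q=P[k&(P[:,2]>.218)&(P[:,2]<.25)]
    h=P[(np.abs(np.hypot(P[:,0]-.5562,P[:,1]+.0415)-.0165)<.002)&(abs(P[:,2]-.204)<.004)]
    return len(Q),np.median(Q[:,2]) if len(Q) else 0,len(h),np.median(h[:,2]) if len(h) else 0
E
python3 - <<'E'
from h import *
for f in('w1','w4','w5'): print(btn(f))
E
```

```text
(209, np.float64(0.23261006051423838), 407, np.float64(0.20414826490042437))
(741, np.float64(0.22719865944475814), 1332, np.float64(0.20417135807044373))
(905, np.float64(0.22591982293531868), 1758, np.float64(0.20424547981329655))
```

>>> servo_tool(motion=[2,-0.07,-0.52,0,0,2,-0.07,-0.52,0,0])

```text
clock: 7.35
ee_pos: [0.6167, -0.037, 0.2159]
tcp_rot: [-0.002, 3.14, 0.004]
wrist_force: [0.8, 6.1, 7.4]
finger_gap: 0.021
grip_force: 25.1
```

>>> servo_tool(motion=[2,-0.02,-0.63,0,0,2,-0.02,-0.63,0,0])

```text
clock: 7.52
ee_pos: [0.617, -0.0434, 0.216]
tcp_rot: [-0.002, 3.14, 0.003]
wrist_force: [0.1, 6.9, 6.2]
finger_gap: 0.0211
grip_force: 25.1
```

```bash
python3 f.py; python3 rows.py -1.2 -3 12
```

```text
phi -1.1739387017126892 r 0.06150022548602213 Frad 0.0044832610767629845 Ftan(cw) -6.935801495539387 Fz 6.159644280880248 7.5167
2, 0.01, -0.31, 0, 0, 2, 0.05, -0.63, 0, 0, 2, 0.09, -0.94, 0, 0, 2, 0.16, -1.24, 0, 0, 2, 0.24, -1.55, 0, 0, 2, 0.33, -1.85, 0, 0, 2, 0.44, -2.14, 0, 0, 2, 0.57, -2.43, 0, 0, 2, 0.71, -2.71, 0, 0, 2, 0.87, -2.98, 0, 0, 2, 1.04, -3.25, 0, 0, 2, 1.22, -3.50, 0, 0,
```

>>> servo_tool(motion=[2,0.05,-0.63,0,0,2,0.05,-0.63,0,0])

```text
clock: 7.68
ee_pos: [0.6166, -0.0497, 0.216]
tcp_rot: [-0.001, 3.139, 0.003]
wrist_force: [1.4, 5.6, 6.6]
finger_gap: 0.0211
grip_force: 25.1
```

Running force is still 5–6 N. φ is now −7.2.

>>> servo_tool(motion=[2,0.11,-0.61,0,0,2,0.11,-0.61,0,0])

```text
clock: 7.85
ee_pos: [0.6155, -0.0558, 0.2161]
tcp_rot: [-0.001, 3.139, 0.003]
wrist_force: [1.6, 5.7, 6.4]
finger_gap: 0.0213
grip_force: 25.1
```

>>> servo_tool(motion=[2,0.17,-0.61,0,0,2,0.17,-0.61,0,0])

```text
clock: 8.02
ee_pos: [0.6141, -0.0613, 0.2161]
tcp_rot: [-0.002, 3.138, 0.006]
wrist_force: [2.3, 9.1, 7.3]
finger_gap: 0.0209
grip_force: 25.2
```

>>> servo_tool(motion=[2,0.1,-0.29,0,0,2,0.1,-0.29,0,0])

```text
clock: 8.18
ee_pos: [0.6134, -0.0632, 0.2162]
tcp_rot: [-0.003, 3.138, 0.008]
wrist_force: [4.0, 13.0, 5.9]
finger_gap: 0.0211
grip_force: 25.5
```

```bash
python3 f.py; python3 -c "
from h import *
snap('wrist','w6');print(btn('w6'))"; python3 f.py
```

```text
phi -20.012378995921676 r 0.06163524742622385 Frad -0.6461586322164905 Ftan(cw) -13.559069798063941 Fz 5.946116044340704 8.1833
(874, np.float64(0.22532196685202904), 1683, np.float64(0.20422797363340767))
phi -19.800289123150076 r 0.06167969592572252 Frad 0.311608896598693 Ftan(cw) -12.300090545598463 Fz 6.299803501161544 8.2333
```

>>> servo_tool(motion=[2,0.05,-0.14,0,0,2,0.05,-0.14,0,0,2,0.05,-0.14,0,0])

```text
clock: 8.48
ee_pos: [0.6132, -0.0639, 0.2162]
tcp_rot: [-0.004, 3.137, 0.009]
wrist_force: [4.1, 14.4, 6.6]
finger_gap: 0.021
grip_force: 25.7
```

```bash
python3 f.py; python3 rows.py -22.3 10 9
```

```text
phi -20.69617968246225 r 0.06167455124544648 Frad -1.2252980232488495 Ftan(cw) -14.924273742028086 Fz 6.581737723288148 8.4833
2, -0.31, 1.00, 0, 0, 2, -0.44, 2.04, 0, 0, 2, -0.39, 3.08, 0, 0, 2, -0.16, 4.10, 0, 0, 2, 0.24, 5.07, 0, 0, 2, 0.80, 5.95, 0, 0, 2, 1.51, 6.71, 0, 0, 2, 2.35, 7.35, 0, 0, 2, 3.27, 7.83, 0, 0,
```

```bash
python3 rows.py -23.7 10 12
```

```text
2, -0.34, 0.99, 0, 0, 2, -0.49, 2.02, 0, 0, 2, -0.47, 3.07, 0, 0, 2, -0.26, 4.10, 0, 0, 2, 0.12, 5.07, 0, 0, 2, 0.66, 5.96, 0, 0, 2, 1.35, 6.75, 0, 0, 2, 2.16, 7.40, 0, 0, 2, 3.08, 7.91, 0, 0, 2, 4.07, 8.24, 0, 0, 2, 5.11, 8.40, 0, 0, 2, 6.15, 8.38, 0, 0,
```

>>> servo_tool(motion=[2,-0.34,0.99,0,0,2,-0.49,2.02,0,0,2,-0.47,3.07,0,0,2,-0.26,4.1,0,0,2,0.12,5.07,0,0,2,0.66,5.96,0,0,2,1.35,6.75,0,0,2,1.35,6.75,0,0])

```text
clock: 9.15
ee_pos: [0.5972, 0.0017, 0.216]
tcp_rot: [-0.002, 3.141, -0.0]
wrist_force: [-0.6, 0.3, 5.7]
finger_gap: 0.021
grip_force: 25.4
```

```bash
python3 f.py; python3 rows.py 46.3 10 12; python3 -c "
from h import *
snap('wrist','w7');print(btn('w7'))"
```

```text
phi 46.42500571226668 r 0.060508405368656336 Frad -0.21797709376538904 Ftan(cw) -0.6483324254356723 Fz 5.697730422530743 9.15
2, 0.82, 0.65, 0, 0, 2, 1.73, 1.16, 0, 0, 2, 2.72, 1.49, 0, 0, 2, 3.76, 1.65, 0, 0, 2, 4.80, 1.63, 0, 0, 2, 5.83, 1.42, 0, 0, 2, 6.80, 1.04, 0, 0, 2, 7.70, 0.50, 0, 0, 2, 8.48, -0.19, 0, 0, 2, 9.14, -1.01, 0, 0, 2, 9.64, -1.93, 0, 0, 2, 9.97, -2.92, 0, 0, 
(792, np.float64(0.22532458490224333), 1438, np.float64(0.20419863537500937))
```

>>> servo_tool(motion=[2,0.82,0.65,0,0,2,0.82,0.65,0,0])

```text
clock: 9.37
ee_pos: [0.5893, 0.0077, 0.2161]
tcp_rot: [-0.001, 3.141, -0.0]
wrist_force: [-0.4, -0.2, 6.7]
finger_gap: 0.0214
grip_force: 25.5
```

>>> servo_tool(motion=[2,0.91,0.51,0,0,2,0.91,0.51,0,0])

```text
clock: 9.53
ee_pos: [0.5801, 0.0126, 0.216]
tcp_rot: [-0.001, 3.141, -0.0]
wrist_force: [-0.2, -0.9, 6.5]
finger_gap: 0.0214
grip_force: 25.5
```

>>> servo_tool(motion=[2,0.99,0.33,0,0,2,0.99,0.33,0,0])

```text
clock: 9.7
ee_pos: [0.5702, 0.0158, 0.2161]
tcp_rot: [-0.001, 3.141, -0.0]
wrist_force: [-0.0, -0.1, 5.6]
finger_gap: 0.0212
grip_force: 25.6
```

>>> servo_tool(motion=[2,1.04,0.16,0,0,2,1.04,0.16,0,0])

```text
clock: 9.87
ee_pos: [0.5597, 0.0172, 0.2161]
tcp_rot: [-0.001, 3.141, -0.001]
wrist_force: [0.7, 0.3, 5.8]
finger_gap: 0.0212
grip_force: 25.6
```

>>> servo_tool(motion=[2,1.04,-0.02,0,0,2,1.04,-0.02,0,0])

```text
clock: 10.03
ee_pos: [0.5494, 0.0169, 0.2161]
tcp_rot: [-0.001, 3.14, -0.001]
wrist_force: [-0.2, 1.1, 7.1]
finger_gap: 0.021
grip_force: 25.6
```

>>> servo_tool(motion=[2,1.03,-0.21,0,0,2,1.03,-0.21,0,0])

```text
clock: 10.2
ee_pos: [0.5402, 0.0149, 0.2163]
tcp_rot: [-0.001, 3.138, 0.0]
wrist_force: [4.6, 2.2, 4.7]
finger_gap: 0.0212
grip_force: 25.1
```

```bash
for a in 106.3 226.3 346.3; do python3 rows.py $a 10 12; done
```

```text
2, 0.97, -0.38, 0, 0, 2, 1.87, -0.92, 0, 0, 2, 2.65, -1.61, 0, 0, 2, 3.31, -2.43, 0, 0, 2, 3.81, -3.35, 0, 0, 2, 4.15, -4.34, 0, 0, 2, 4.30, -5.37, 0, 0, 2, 4.28, -6.42, 0, 0, 2, 4.07, -7.44, 0, 0, 2, 3.69, -8.42, 0, 0, 2, 3.15, -9.31, 0, 0, 2, 2.46, -10.10, 0, 0, 
2, -0.82, -0.65, 0, 0, 2, -1.73, -1.16, 0, 0, 2, -2.72, -1.49, 0, 0, 2, -3.76, -1.65, 0, 0, 2, -4.80, -1.63, 0, 0, 2, -5.83, -1.42, 0, 0, 2, -6.80, -1.04, 0, 0, 2, -7.70, -0.50, 0, 0, 2, -8.48, 0.19, 0, 0, 2, -9.14, 1.01, 0, 0, 2, -9.64, 1.93, 0, 0, 2, -9.97, 2.92, 0, 0, 
2, -0.16, 1.03, 0, 0, 2, -0.13, 2.08, 0, 0, 2, 0.07, 3.11, 0, 0, 2, 0.45, 4.08, 0, 0, 2, 0.99, 4.97, 0, 0, 2, 1.68, 5.76, 0, 0, 2, 2.50, 6.41, 0, 0, 2, 3.42, 6.92, 0, 0, 2, 4.41, 7.25, 0, 0, 2, 5.44, 7.41, 0, 0, 2, 6.49, 7.38, 0, 0, 2, 7.51, 7.18, 0, 0,
```

>>> servo_tool(motion=[2,0.97,-0.38,0,0,2,1.87,-0.92,0,0,2,2.65,-1.61,0,0,2,3.31,-2.43,0,0,2,3.81,-3.35,0,0,2,4.15,-4.34,0,0,2,4.3,-5.37,0,0,2,4.28,-6.42,0,0,2,4.07,-7.44,0,0,2,3.69,-8.42,0,0,2,3.15,-9.31,0,0,2,2.46,-10.1,0,0])

```text
clock: 11.2
ee_pos: [0.5139, -0.086, 0.216]
tcp_rot: [0.001, -3.14, -0.002]
wrist_force: [-5.1, 2.4, 10.3]
finger_gap: 0.0211
grip_force: 25.8
```

>>> servo_tool(motion=[2,-0.82,-0.65,0,0,2,-1.73,-1.16,0,0,2,-2.72,-1.49,0,0,2,-3.76,-1.65,0,0,2,-4.8,-1.63,0,0,2,-5.83,-1.42,0,0,2,-6.8,-1.04,0,0,2,-7.7,-0.5,0,0,2,-8.48,0.19,0,0,2,-9.14,1.01,0,0,2,-9.64,1.93,0,0,2,-9.97,2.92,0,0])

```text
clock: 12.2
ee_pos: [0.6153, -0.0582, 0.2158]
tcp_rot: [0.002, 3.141, -0.005]
wrist_force: [-2.4, -6.9, 6.7]
finger_gap: 0.0215
grip_force: 25.4
```

>>> servo_tool(motion=[2,-0.16,1.03,0,0,2,-0.13,2.08,0,0,2,0.07,3.11,0,0,2,0.45,4.08,0,0,2,0.99,4.97,0,0,2,1.68,5.76,0,0,2,1.68,5.76,0,0])

```text
clock: 12.78
ee_pos: [0.5982, 0.0007, 0.2161]
tcp_rot: [-0.001, 3.139, -0.003]
wrist_force: [3.0, -4.9, 3.8]
finger_gap: 0.0214
grip_force: 25.5
```

```bash
python3 f.py; python3 -c "
from h import *
snap('wrist','w8');print(btn('w8'))"; python3 rows.py 46.3 10 7
```

```text
phi 45.02874908192656 r 0.060451732028524933 Frad -1.3450667794481024 Ftan(cw) 5.596037064668023 Fz 3.8309171407748437 12.7833
(898, np.float64(0.23202354049986462), 1409, np.float64(0.20420424531312867))
2, 0.82, 0.65, 0, 0, 2, 1.73, 1.16, 0, 0, 2, 2.72, 1.49, 0, 0, 2, 3.76, 1.65, 0, 0, 2, 4.80, 1.63, 0, 0, 2, 5.83, 1.42, 0, 0, 2, 6.80, 1.04, 0, 0,
```

>>> servo_tool(motion=[2,0.82,0.65,0,0,2,1.73,1.16,0,0,2,2.72,1.49,0,0,2,3.76,1.65,0,0,2,4.8,1.63,0,0,2,5.63,1.48,0,0,2,5.63,1.48,0,0,2,5.63,1.48,0,0])

```text
clock: 13.5
ee_pos: [0.5429, 0.0157, 0.2161]
tcp_rot: [-0.001, 3.138, 0.0]
wrist_force: [4.3, 0.7, 5.5]
finger_gap: 0.0213
grip_force: 25.4
```

```bash
python3 f.py; python3 -c "
from h import *
snap('wrist','w9');print(btn('w9'))"
```

```text
phi 102.29233942584383 r 0.05915386754279825 Frad -0.23289228223049963 Ftan(cw) 4.302786342755804 Fz 5.477366296170465 13.5
(480, np.float64(0.23273461247206262), 1158, np.float64(0.20414152405763997))
```

Run:
```python
from h import *
for f in('w6','w7','w8','w9'):
    d=np.load(f'pics/{f}.npy');c=np.load(f'pics/{f}_c.npz');v,u=np.mgrid[:384,:512]
    P=(np.linalg.inv(c['K'])@np.stack([u,v,np.ones_like(u)]).reshape(3,-1))*d.ravel()
    P=(c['T'][:3,:3]@P).T+c['T'][:3,3]
    k=(np.hypot(P[:,0]-.5565,P[:,1]+.0415)<.012)&(P[:,2]>.218)&(P[:,2]<.25)
    Q=P[k];print(f,len(Q),Q[:,:2].mean(0).round(4),np.percentile(Q[:,2]*1e3,[10,30,50,60,70,80,90]).round(2),'u,v',u.ravel()[k].min(),u.ravel()[k].max(),v.ravel()[k].min(),v.ravel()[k].max())
```

```text
w6 1425 [ 0.557  -0.0429] [224.27 224.87 225.22 225.41 225.58 225.79 226.06] u,v 281 323 124 166
w7 1356 [ 0.5567 -0.0418] [223.92 224.81 225.21 225.38 225.57 225.75 226.04] u,v 131 174 161 201
w8 1522 [ 0.5567 -0.0417] [230.35 231.53 231.92 232.08 232.23 232.44 232.71] u,v 128 172 163 205
w9 828 [ 0.5528 -0.0426] [220.9  229.4  232.55 232.89 233.15 233.42 233.71] u,v 109 150 271 308
```

The button is partly hidden in that view. I'll let go, rise, and check the height with an unobstructed look.

>>> servo_tool(motion=[4,0,0,0,0,4,0,0,0,0,4,0,0,0,0,4,0,0,0,0,4,0,0,-2,0,4,0,0,-4,0,4,0,0,-6,0,4,2,-2,-7,0,4,3,-4,-7,0,4,3,-6,-7,0,4,3,-6,-7,0,4,3,-6,-7,0])

```text
clock: 14.55
ee_pos: [0.5111, -0.0447, 0.2852]
tcp_rot: [-0.002, -3.141, -0.0]
wrist_force: [1.1, -0.3, 0.4]
finger_gap: 0.0403
grip_force: 0.0
```

```bash
python3 -c "
from h import *
for f in('wa','wb','wc'):
    p,d=snap('wrist',f);print(btn(f))"; python3 f.py
```

```text
(321, np.float64(0.2330759189685926), 548, np.float64(0.20419359027154904))
(333, np.float64(0.23316927886776023), 540, np.float64(0.2041937964117278))
(329, np.float64(0.23319516865161932), 532, np.float64(0.20411640860193955))
phi -178.1763356830346 r 0.044163343906562014 Frad -0.018832453712000024 Ftan(cw) 0.13326611869988297 Fz -0.4673991784174512 14.7
```

View pics/wa.png

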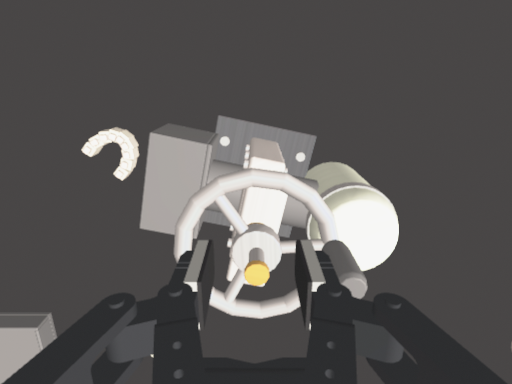

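The button at (257,273) reads 233.15 mm against 225.32 mm shut. That is 7.8 mm, or about 0.98 turn, agreeing with the felt take-up. The hand is clear of everything.

```bash
python3 -c "
from workcell import arm
print(arm.finish_job())"
```

```text
the job is handed in; nothing more can be done
None
```

The job is handed in: I shut the gate firmly at about 15 N, then opened it one real turn from the felt take-up (stem rose about 7.8 mm, nominal 8 mm), and released the wheel with the gripper touching nothing, at about 15 s of the 67 s allowed.

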